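Clamp a candle-holder board in the cam jig and hold the lever at full lift

ROBOT

A 6-joint arm with a two-finger parallel gripper is mounted at the origin on the work surface. World frame = base frame: x ahead of the robot, y to its left, z up, the work surface at z = 0. Lengths are in m, angles in degrees, forces in N, time in s.
With the tool pointing down it reaches from about 0.3 to 0.875 m from the base axis. Payload 6.4 kg.
Tool frame: the origin (TCP) lies midway between the tips of the shut fingers; the grasp point (between the pads) lies r.grasp_offset behind it (r.grasp_offset is the distance from the TCP to the grasp point, in m); z points along the fingers, y is the line along which they close (so a half turn about z gives the same grasp; the last joint's range is limited). The gripper opens to 85 mm and grips with 20 to 120 N. Pads are 22 mm wide; open, the fingers measure 114 mm over their backs; the gripper's body (76 mm by 85 mm) begins 54 mm behind the grasp point. The pads swing forward as they close: fully open they stand 13 mm farther back than shut.
Start: joints at [-85.961, 10.359, 92.074, -0, 77.567, -11.82], TCP at [0.157, -0.553, 0.231] pointing down, gripper open.
Joint ranges: [-171.53, 171.53], [-51.25, 118.39], [17.06, 147.69], [-65.23, 245.23], [0, 150.52], [-178.68, 178.68]. Speed limits (degrees/s): [147.25, 147.25, 172.46, 180, 180, 180].

INTERFACE

Orientations are given as [roll, pitch, yaw] about the fixed x, y, z axes, in that order (R = Rz(yaw) Ry(pitch) Rx(roll)).
In Python, from cell import r, cams, workorder gives the robot as it stands.
- The arm moves only by the tool play_rows, never from a script. Its argument "motion" is a list that holds one entry, the list of rows, each a list of 6 numbers: the shift along the tool's x, y, z in mm, then the turn, a rotation vector about the tool's x, y, z in degrees. A call has 1 to 5 rows; each row shifts and turns the commanded pose from where the row before left it, along the tool's axes as they then stand; what a row does not reach is not made up. A row lasts 1/10 s, in which the tool goes at most 50 mm and 8.59 degrees, less where a joint would pass 70% of its speed; a pose out of reach is approached as far as the arm can. A call with a gripper value outside its range is refused whole. "claw" is the opening, from 0 (shut) to 1 (fully open), set as the call begins (left out, the last holds). The fingers move at their own pace and stop on an object; the grip force is fixed at half the most. Time passes only in rows, so rows that do not move let the fingers close. It gives the time, the measured TCP pose, the force, the opening and the grip force at its end, in the units of the state.
- r.get_obs(): the state, without advancing time (a new reading comes with each control period).
- cams.read_camera(name): name is "scene" or "side" or "wrist"; returns the picture (480x640x3 uint8, red, green, blue); there is no depth.
- cams.camera_info(name): a dict with "fov_y" (degrees; the focal length in pixels is half the picture's height over the tangent of half this angle, whatever the lens; pixels are square), "cx", "cy" (the principal point, pixels), "origin" and "attitude" of the camera in the world. Camera axes: x right, y down, z forward; pixel columns grow to the right and rows downward; lengths in m; the calibration is good to about 2 mm. A picture is of the moment at which its call begins: read the wrist's pose just before it. camera_info takes no time and is no camera call; for the wrist camera it gives the pose at the moment of the call.
- workorder.sign_off(): hands the job in; it is judged then, once.
The state is a dict: "clock": time; "q": joint angles; "dq": joint speeds; "effort": joint torques, N m; "tcp_pos": TCP position; "tool_rot": TCP orientation; "contact_force": force on the tool from outside, world axes, zero at the start; "ft_torque": the same for the moment, N m; "gripper_width": finger opening in m; "finger_force": force on a finger pad.
Only numpy, scipy, OpenCV 4.12 (cv2) and the standard library are available. Lean on these libraries where they do the work, as an engineer would, in place of code of your own. Each camera call takes 0.05 s, during which the arm holds its last target. There are 200 camera calls.

TASK

Slide the loose square board, flat on the table and never lifting it, into the open mouth of the wooden clamping jig until it rests squarely against the jig's back stop. Then swing the jig's cam lever round to its highest lift, where the lever points straight away from the board over the dark line on the base and the wooden press block presses the board against the side fence. A spring pulls the lever back, so finish still holding it there with the gripper; leave the other things on the table where they are.

Things in the scene. Friction and masses are not known exactly. Their poses are not given: they have to be found in the camera images.
- board: the loose pale wooden board, 100 x 100 mm square, 18 mm thick, 0.13 kg, with a 40 mm hole through its middle and 10 mm holes near two opposite corners; lies flat on the table; origin under its centre, x and y along its edges
- jig: the wooden clamping jig, fixed at a place and yaw that vary. Origin on the table where the clamped board's centre belongs; jig +x runs from the open mouth (-x side) to the back stop, z up. Back stop face at jig x = +50 mm, 24 mm high. The clamp is on the -y side, its cam on an 8 mm thick base plate (y -143 to -295, x -62 to +50 mm) with a dark line along y at x = 0 (y -228 to -288)
- fence (a point): middle of the side fence's face, at jig (0, +45, 12) mm, when not pressed: a black rubber pad (x -20 to +40 mm, with a slanted nose at its mouth end) that gives up to 10 mm on springs, 3 N plus 1 N per mm; behind it a fixed wooden bar, 24 mm high. A lead-in of the same height flares outward to about jig (-72, +78) mm
- mouth (a point): middle of the open mouth, at jig (-60, -12.5, 0) mm. With the lever at rest the gap from press block to fence pad is 115 mm, so the board has 15 mm of side play, which the press block takes up when clamping, pushing the board to jig y = 0
- press_block: dark wooden press block, 40 mm wide (jig x), 68.5 mm long (jig y), 24 mm high, sliding in a fixed wooden guide (up to 32 mm high) between cam and board; origin under its centre, at jig (0, -104.5) mm with the lever at rest. The cam drives it 20 mm along jig +y at highest lift; it then presses the board with some 8 N. The cam does not pull it back
- cam_axis (a point): point on the vertical turning axis of the cam lever, at jig x = 0, y = -169 mm, 45 mm above the table
- lever: the cam lever: flat aluminium bar, 20 mm wide, 30 to 40 mm above the table, from the axis outward, with an upright black knob at its outer end. Origin on the turning axis at table height; the lever points along its own -x. At rest it points along jig -x (to the mouth side); it turns anticlockwise seen from above
- knob (a point): centre of the top of the upright black knob of the lever: a cylinder of 24 mm diameter, from 40 to 86 mm above the table, standing 100 mm from the turning axis
- cam (a joint): angle of the lever, rad: 0 at rest (lever along jig -x), growing anticlockwise from above; 1.571 is the highest lift (along jig -y, over the dark line), past it the lift falls; stop at 2.2. A spring turns it back with 0.28 N m at rest, 0.6 N m at highest lift (6 N at the knob); clamping and its friction add up to 0.8 N m
- glue_pot: white glue pot, 76 mm diameter, 62 mm high, behind the jig's back stop; a bystander, origin under its centre
- saucer: flat red plastic saucer, 110 mm diameter, 14 mm high; a bystander, origin under its centre
- block_a: loose small wooden U-shaped block, 34 x 26 x 22 mm; a bystander, origin under its centre, beside the side fence
- block_b: loose small wooden U-shaped block, 34 x 26 x 22 mm; a bystander, origin under its centre, behind the back stop
- block_c: loose small wooden U-shaped block, 34 x 26 x 22 mm; a bystander, origin under its centre, to the left of the board's start
- brush_jar: glass jar, 60 mm diameter, with brushes up to 150 mm high, on the left; a bystander, origin under its centre
- tree_disc: round wooden disc, 110 mm diameter, with three tiny wooden trees, 60 mm high, on the left; a bystander, origin under its centre
Things that resemble listed ones, but are neither listed nor needed, are in the scene too. Leave any purple look-alike of the board alone. Several things have the shape of the press_block; the one meant has the colours described above.

How it is judged (in metres and radians):
On the way, in this order (a step that is already met when the one before it is completed fails the run):
1. the board lies in the jig against the back stop, the lever not yet swung to full lift (x of board in the frame of jig between -0.006 and 0.005 m and y of board in the frame of jig between -0.026 and 0.006 m and (angle between the x axis of board and the x axis of jig, either way round below 0.12 rad or angle between the x axis of board and the y axis of jig, either way round below 0.12 rad) and height (world z) of board below 0.004 m), for 0.2 s.
2. the cam lever is at its highest lift, held by the gripper, and the press block presses the board (value of joint cam between 1.4 and 1.74 rad and contact force between the fingers and lever above 0.8 N and contact force between press_block and board above 3.5 N), for 0.3 s.
At the end, for the whole second after the job is handed in: The fingers hold the lever still (over 0.8 N on it) within 0.17 rad of highest lift (1.40 to 1.74 rad); the press block presses the board with over 3.5 N; the board lies flat, within 4 mm sideways and 5 mm lengthways of its clamped place, square within 0.06 rad (all of step 2 and x of board in the frame of jig between -0.006 and 0.005 m and velocity of joint cam between -0.1 and 0.1 rad/s and y of board in the frame of jig between -0.004 and 0.004 m and (angle between the x axis of board and the x axis of jig, either way round below 0.06 rad or angle between the x axis of board and the y axis of jig, either way round below 0.06 rad) and height (world z) of board below 0.004 m and angle between board's own z axis and vertical below 0.05 rad); the arm keeps its last pose, push and grip.
It fails at once if the board is lifted off the table (height (world z) of board above 0.02 m).
It fails at once if a bystander is pushed more than 25 mm from its place (distance of any of glue_pot, saucer, block_a, block_b, block_c, brush_jar, tree_disc from where it was at the start of the episode above 0.025 m).
It also fails if it takes over 64 s, if anything falls off the work surface, if the arm or the gripper's body presses on something with over 40 N, if the wrist force passes 120 N, or if a joint passes its speed limit or range.

## Working session

There is one attempt and no reset: what is moved stays moved. The work goes in short steps, Python scripts to look and compute and a tool call to move; the robot and the scene stay as the last step left them, time stands still between calls to the robot, and variables do not carry over. Pictures are saved under pics/ and viewed, at most 10 in all, crops included, and the job is handed in when it is done.

Besides the shell and the picture viewer there is one more tool, called after ">>>" as name(argument=value, ...) on one line, values as JSON. play_rows: Moves the arm, as the interface text tells. Its arguments: {"type":"object","properties":{"motion":{"type":"array"},"claw":{"type":"number"}},"required":["motion"]}

```bash
mkdir -p pics; ls; python3 - <<'E'
from cell import r,cams,workorder
import cv2,numpy as np
for n in("scene","side"):
    i=cams.camera_info(n);print(n,i)
    cv2.imwrite(f"pics/{n}0.png",cams.read_camera(n)[:,:,::-1])
print(cams.camera_info("wrist"),r.grasp_offset)
print(r.get_obs())
E
```

```text
pics
scene {'fov_y': 44.70458614612699, 'cx': 315.70566938091366, 'cy': 236.84765617529234, 'origin': array([0.8814762 , 0.57554409, 0.96367481]), 'attitude': array([-146.23886895,   -0.78470375,  144.39438939])}
side {'fov_y': 57.957255208719744, 'cx': 320.2403201193842, 'cy': 239.741369149139, 'origin': array([0.33936358, 0.61014773, 0.73429702]), 'attitude': array([-141.2932685 ,    0.69206407, -162.42378888])}
{'fov_y': 65.82056919438179, 'cx': 319.3466995841905, 'cy': 239.3549348028529, 'origin': array([ 0.23329464, -0.53226817,  0.37310496]), 'attitude': array([ 1.62002255e+02,  5.29153862e-02, -7.41255016e+01])} 0.0187
{'clock': 0.1, 'q': array([-8.59614664e+01,  1.03968506e+01,  9.21275506e+01,  2.12126906e-04,
        7.75691589e+01, -1.18183902e+01]), 'dq': array([ 0.20463287, -0.19472545, -0.11157088, -0.08140667,  0.06266693,
       -0.00155491]), 'effort': array([ 9.46581313e-04, -4.45878983e+01, -3.52237451e+01, -9.14387192e-05,
        4.15385075e-03, -2.09667569e-06]), 'tcp_pos': array([ 0.15710817, -0.55258214,  0.23046828]), 'tool_rot': array([-1.79908466e+02, -1.93647697e-02,  1.58568625e+01]), 'contact_force': array([0.00399571, 0.06603794, 1.30027264]), 'ft_torque': array([ 0.00152301, -0.0239553 ,  0.03887339]), 'finger_force': 0.0, 'gripper_width': 0.08561700758327613}
```

View pics/scene0.png

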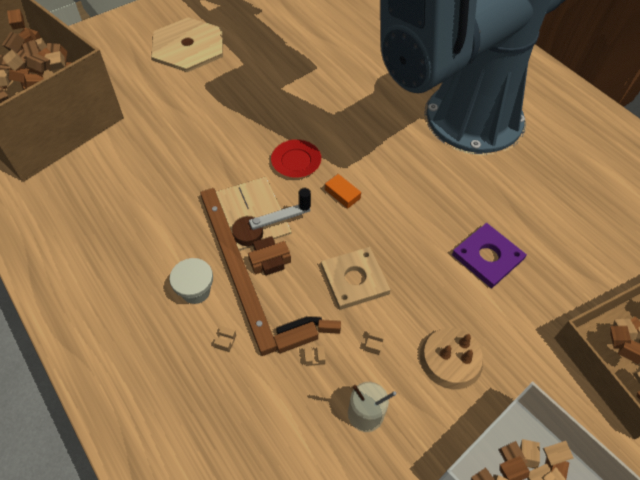

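View pics/side0.png

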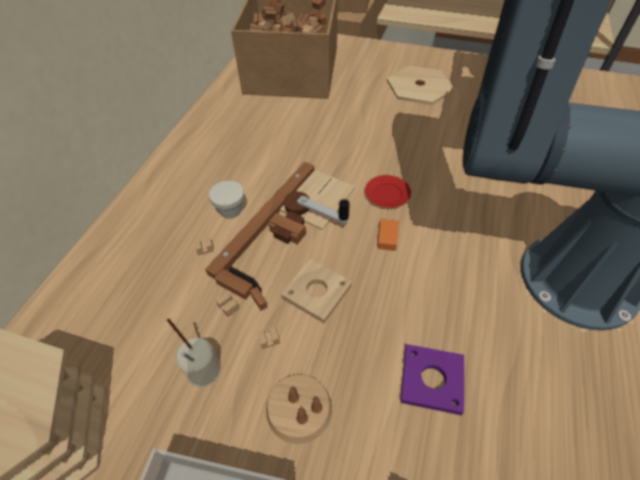

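Scene picture: the jig's back stop is the brown bar from (208,192) to (267,350). The knob is at (305,199), the dark line near (245,197), the press block near (268,257) and the fence with its black pad near (297,330). The board could be confused with three pieces: pale square (355,277), which matches the description; purple look-alike (489,253), which I leave alone; pale hexagon (187,42), which is the wrong shape. For the press block, I rule out the orange block at (342,190). Next is the close crop.

```bash
cat > h.py <<'E'
import numpy as np,cv2
from scipy.spatial.transform import Rotation as R
def ray(info,px):
    f=240/np.tan(np.radians(info["fov_y"]/2))
    px=np.atleast_2d(np.array(px,float))
    d=np.c_[(px[:,0]-info["cx"])/f,(px[:,1]-info["cy"])/f,np.ones(len(px))]
    return np.array(info["origin"]),R.from_euler("xyz",info["attitude"],degrees=True).apply(d)
def onz(info,px,z):
    o,d=ray(info,px); return o+d*((z-o[2])/d[:,2])[:,None]
def tri(i1,p1,i2,p2):
    a,u=ray(i1,p1);b,v=ray(i2,p2);out=[]
    for s,t in zip(u,v):
        k=np.linalg.lstsq(np.c_[s,-t],b-a,rcond=None)[0]
        P,Q=a+k[0]*s,b+k[1]*t; out.append(np.r_[(P+Q)/2,np.linalg.norm(P-Q)])
    return np.array(out)
E
python3 - <<'E'
from h import *
from cell import cams
s,d=cams.camera_info("scene"),cams.camera_info("side")
np.set_printoptions(precision=3,suppress=True)
print("tri knob, hole",tri(s,[(305,191),(355,275)],d,[(345,203),(317,289)]))
print("board hole+corners",onz(s,[(355,276),(322,262),(371,250),(389,290),(342,305)],.018))
print("stop ends",onz(s,[(210,190),(266,350)],.024))
im=cv2.imread("pics/scene0.png")[140:370,190:400]
cv2.imwrite("pics/crop.png",cv2.resize(im,None,fx=2.6,fy=2.6,interpolation=cv2.INTER_CUBIC))
E
```

```text
tri knob, hole [[0.485 0.007 0.084 0.001]
 [0.491 0.18  0.013 0.002]]
board hole+corners [[0.494 0.183 0.018]
 [0.526 0.123 0.018]
 [0.434 0.155 0.018]
 [0.461 0.242 0.018]
 [0.55  0.217 0.018]]
stop ends [[ 0.615 -0.145  0.024]
 [ 0.711  0.213  0.024]]
```

View pics/crop.png

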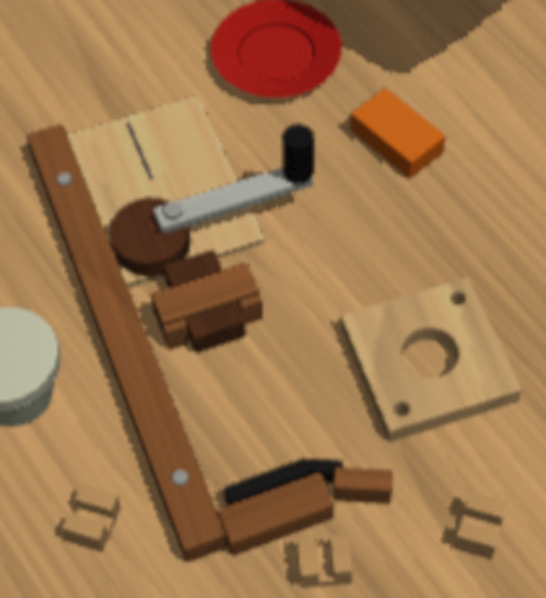

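Crop: the pale board's hole is at scene (355,276) and its two corner holes are visible, so this is the right piece. The lever pivot is at scene (256,221), the knob top at (305,191.5), and the press block is between cam and board. Knob height comes out at 84 mm (86 expected) and the board edge at 97 mm (100 expected), so the calibration holds. Next I plan the approach to a close viewpoint.

```bash
cat >> h.py <<'E'
def rows(obs,pos,yaw,n):
    "tool-frame rows from the measured pose to pos (m), yaw (deg), pointing down, in n equal steps"
    p0=np.array(obs["tcp_pos"]);r0=R.from_euler("xyz",obs["tool_rot"],degrees=True)
    r1=R.from_euler("xyz",[180,0,yaw],degrees=True);v=(r0.inv()*r1).as_rotvec()/n
    return [np.round(np.r_[(r0*R.from_rotvec(v*k)).inv().apply((np.array(pos)-p0)/n)*1000,np.degrees(v)],1).tolist() for k in range(n)]
E
python3 - <<'E'
from h import *
from cell import cams,r
s=cams.camera_info("scene")
np.set_printoptions(precision=4,suppress=True)
print("pivot",onz(s,[(256.2,221.2)],.04),"knob",onz(s,[(305,191.5)],.086),"orange",onz(s,[(342,190)],.02),"line",onz(s,[(239,187),(248.5,208.5)],.008))
for x in rows(r.get_obs(),(.5,.12,.24),75,20): print(x)
E
```

```text
pivot [[ 0.5847 -0.0149  0.04  ]] knob [[0.4862 0.0092 0.086 ]] orange [[0.3919 0.007  0.02  ]] line [[ 0.557  -0.1298  0.008 ]
 [ 0.5703 -0.0711  0.008 ]]
[25.7, -27.7, -0.4, -0.0, -0.0, -3.0]
[27.1, -26.3, -0.4, -0.0, -0.0, -3.0]
[28.4, -24.9, -0.4, -0.0, -0.0, -3.0]
[29.6, -23.4, -0.4, -0.0, -0.0, -3.0]
[30.8, -21.8, -0.4, -0.0, -0.0, -3.0]
[31.9, -20.2, -0.4, -0.0, -0.0, -3.0]
[32.9, -18.5, -0.4, -0.0, -0.0, -3.0]
[33.8, -16.8, -0.4, -0.0, -0.0, -3.0]
[34.6, -15.0, -0.4, -0.0, -0.0, -3.0]
[35.4, -13.2, -0.5, -0.0, -0.0, -3.0]
[36.0, -11.4, -0.5, -0.0, -0.0, -3.0]
[36.5, -9.5, -0.5, -0.0, -0.0, -3.0]
[37.0, -7.6, -0.5, -0.0, -0.0, -3.0]
[37.3, -5.7, -0.5, -0.0, -0.0, -3.0]
[37.6, -3.8, -0.5, -0.0, -0.0, -3.0]
[37.7, -1.8, -0.5, -0.0, -0.0, -3.0]
[37.7, 0.1, -0.5, -0.0, -0.0, -3.0]
[37.7, 2.1, -0.5, -0.0, -0.0, -3.0]
[37.5, 4.0, -0.5, -0.0, -0.0, -3.0]
[37.3, 5.9, -0.5, -0.0, -0.0, -3.0]
```

>>> play_rows(motion=[[[26, -28, 0, 0, 0, -3], [27, -26, 0, 0, 0, -3], [28, -25, 0, 0, 0, -3], [30, -23, 0, 0, 0, -3], [31, -22, 0, 0, 0, -3]]], claw=0.66)

```text
clock: 0.6
tcp_pos: [0.2434, -0.3831, 0.2308]
tool_rot: [-180.0, -0.0, 31.0]
contact_force: [0.6, -0.1, 0.6]
gripper_width: 0.0569
finger_force: 0.0
```

>>> play_rows(motion=[[[32, -20, 0, 0, 0, -3], [33, -18, 0, 0, 0, -3], [34, -17, 0, 0, 0, -3], [35, -15, 0, 0, 0, -3], [35, -13, 0, 0, 0, -3]]])

```text
clock: 1.1
tcp_pos: [0.3289, -0.2149, 0.2311]
tool_rot: [-180.0, -0.0, 46.0]
contact_force: [1.3, -0.0, 0.4]
gripper_width: 0.0562
finger_force: 0.0
```

>>> play_rows(motion=[[[36, -11, 0, 0, 0, -3], [36, -10, 0, 0, 0, -3], [37, -8, 0, 0, 0, -3], [37, -6, 0, 0, 0, -3], [38, -4, 0, 0, 0, -3]]])

```text
clock: 1.6
tcp_pos: [0.412, -0.0457, 0.2311]
tool_rot: [-180.0, 0.0, 61.0]
contact_force: [0.1, -0.9, -0.5]
gripper_width: 0.0562
finger_force: 0.0
```

>>> play_rows(motion=[[[38, -2, 0, 0, 0, -3], [38, 0, 0, 0, 0, -3], [38, 2, 0, 0, 0, -3], [38, 4, 0, 0, 0, -3], [37, 6, 0, 0, 0, -3]]])

```text
clock: 2.1
tcp_pos: [0.4957, 0.1248, 0.2309]
tool_rot: [-180.0, 0.0, 76.0]
contact_force: [0.0, 0.3, 0.4]
gripper_width: 0.0564
finger_force: 0.0
```

```bash
python3 - <<'E'
from cell import r,cams
import cv2,pickle
from h import *
i=cams.camera_info("wrist");im=cams.read_camera("wrist")
pickle.dump(i,open("w1.pkl","wb"));cv2.imwrite("pics/w1.png",im[:,:,::-1])
o=r.get_obs();print(o["clock"],o["tcp_pos"],o["tool_rot"],o["gripper_width"],i)
E
```

```text
2.15 [0.49736038 0.12867795 0.23105358] [179.97392967  -0.19572764  76.24399675] 0.05592922787068396 {'fov_y': 65.82056919438179, 'cx': 319.3466995841905, 'cy': 239.3549348028529, 'origin': array([0.51484197, 0.20062429, 0.3735129 ]), 'attitude': array([ 1.61940258e+02,  1.08401290e-02, -1.39794932e+01])}
```

View pics/w1.png

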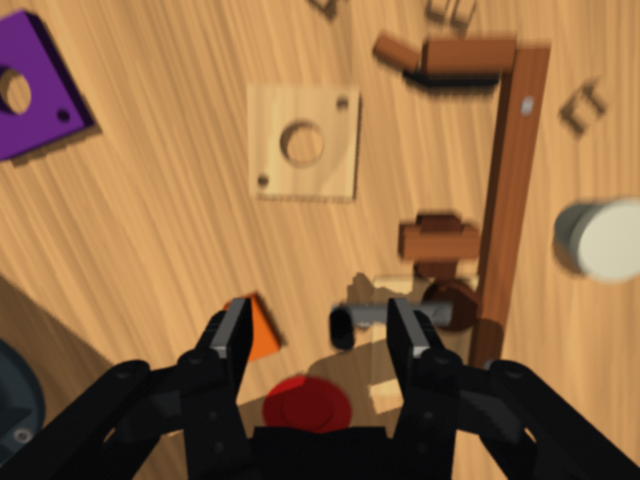

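Wrist view: board top corners at about (248,84), (360,87), (355,199) and (250,194), with the hole at (301,143). The back stop's inner face runs from (513,75) to (482,290), the black pad is at (455,82), the press block at (438,225), the pivot near (441,312) and the knob at (341,330).

```bash
python3 - <<'E'
from h import *
import pickle
w=pickle.load(open("w1.pkl","rb"));np.set_printoptions(precision=4,suppress=True)
c=onz(w,[(248,84),(360,87),(355,199),(250,194)],.018)[:,:2]
h=onz(w,[(301,143)],.018)[0,:2];e=np.roll(c,-1,0)-c
print("board c",c.mean(0),"hole",h,"sides",np.linalg.norm(e,axis=1),"ang",np.degrees(np.arctan2(e[:,1],e[:,0])))
st=onz(w,[(513,75),(482,290)],.024)[:,:2];print("stop ang",np.degrees(np.arctan2(*(st[0]-st[1])[::-1])))
piv=onz(w,[(441,312)],.045)[0,:2];kn=onz(w,[(341,333)],.086)[0,:2]
print("piv",piv,"knob",kn,np.linalg.norm(piv-kn))
pb=onz(w,[(438,214)],.024)[0,:2];pad=onz(w,[(440,92)],.024)[0,:2]
for a in(-14,-15,-16):
    X=np.array([np.cos(np.radians(a)),np.sin(np.radians(a))]);Y=np.array([-X[1],X[0]])
    for nm,p in(("w",piv),("s",np.array([.5847,-.0149]))):
        o=p+.169*Y; print(a,nm,"origin",o,"stop x",(st-o)@X,"pad y",(pad-o)@Y,"block face",(pb-o)@np.c_[X,Y],"board",(c.mean(0)-o)@np.c_[X,Y])
E
```

```text
board c [0.4949 0.1827] hole [0.493  0.1837] sides [0.0995 0.1012 0.1021 0.0988] ang [ -15.4024 -104.7898  163.2575   73.73  ]
stop ang 76.30667010050217
piv [ 0.588  -0.0063] knob [0.4897 0.0201] 0.10184688883155259
-14 w origin [0.6289 0.1576] stop x [0.0466 0.0477] pad y 0.036210825716660754 block face [-0.0061 -0.0739] board [-0.1361 -0.008 ]
-14 s origin [0.6256 0.1491] stop x [0.0477 0.0488] pad y 0.04531562483083769 block face [-0.0049 -0.0648] board [-0.1349  0.0011]
-15 w origin [0.6318 0.1569] stop x [0.0427 0.0474] pad y 0.03591299267410376 block face [-0.0077 -0.0741] board [-0.1388 -0.0104]
-15 s origin [0.6284 0.1483] stop x [0.0437 0.0484] pad y 0.045036645107823715 block face [-0.0067 -0.0649] board [-0.1378 -0.0013]
-16 w origin [0.6346 0.1561] stop x [0.0389 0.0471] pad y 0.03555274114894151 block face [-0.0094 -0.0742] board [-0.1416 -0.0129]
-16 s origin [0.6313 0.1476] stop x [0.0397 0.048 ] pad y 0.04469246774929038 block face [-0.0085 -0.0651] board [-0.1408 -0.0038]
```

```bash
python3 - <<'E'
import cv2
im=cv2.imread("pics/w1.png")[20:350,230:560]
cv2.imwrite("pics/w1c.png",cv2.resize(im,None,fx=1.8,fy=1.8,interpolation=cv2.INTER_CUBIC))
E
```

```text
(no output)
```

View pics/w1c.png

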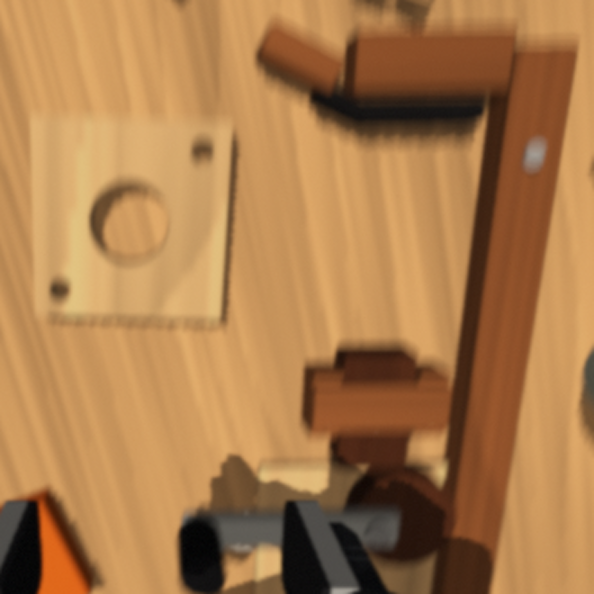

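The picture is motion-blurred because the arm was still settling, and its pivot is 9 mm off the scene estimate. I'll let it settle and retake it, with the move shifted slightly toward the jig.

>>> play_rows(motion=[[[0, 25, 0, 0, 0, 1], [0, 25, 0, 0, 0, 0], [0, 0, 0, 0, 0, 0], [0, 0, 0, 0, 0, 0], [0, 0, 0, 0, 0, 0]]])

```text
clock: 2.65
tcp_pos: [0.5429, 0.1105, 0.2308]
tool_rot: [-179.9, 0.0, 74.9]
contact_force: [-0.8, 0.2, -0.9]
gripper_width: 0.0563
finger_force: 0.0
```

```bash
python3 - <<'E'
from cell import r,cams
import cv2,pickle
from h import *
i=cams.camera_info("wrist");im=cams.read_camera("wrist")
pickle.dump(i,open("w2.pkl","wb"));cv2.imwrite("pics/w2.png",im[:,:,::-1])
c=im[10:380,130:540,::-1];cv2.imwrite("pics/w2c.png",cv2.resize(c,None,fx=1.6,fy=1.6,interpolation=cv2.INTER_CUBIC))
o=r.get_obs();print(o["clock"],o["tcp_pos"],o["tool_rot"],i)
E
```

```text
2.7 [0.54300454 0.11057286 0.2310731 ] [-1.79951566e+02  5.60164542e-03  7.48649571e+01] {'fov_y': 65.82056919438179, 'cx': 319.3466995841905, 'cy': 239.3549348028529, 'origin': array([0.56372051, 0.18595089, 0.3734498 ]), 'attitude': array([ 1.61941175e+02,  5.73234367e-02, -1.51282532e+01])}
```

View pics/w2c.png

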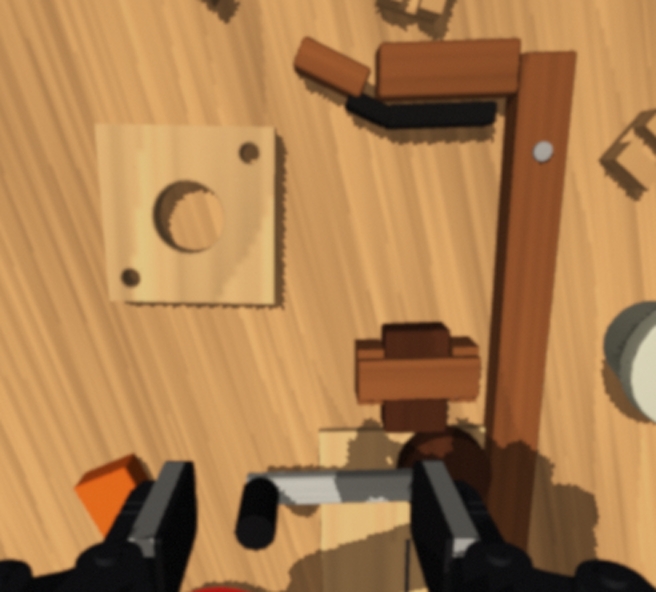

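Sharp view (crop pixels): board corners (96,125), (275,128), (275,303) and (111,302); hole (189,216); front edge of the block top (383,325) to (445,325); knob top (256,530); dark line (407,540) to (407,590); foot of the stop face (514,95) to (488,420).

```bash
python3 - <<'E'
from h import *
import pickle
w=pickle.load(open("w2.pkl","rb"));np.set_printoptions(precision=4,suppress=True)
g=lambda p,z:onz(w,np.array(p)/1.6+[130,10],z)[:,:2]
c=g([(96,125),(275,128),(275,303),(111,302)],.018);h=g([(189,216)],.018)
e=np.roll(c,-1,0)-c
print("board c",c.mean(0),"hole",h,"sides",np.linalg.norm(e,axis=1),"ang",np.degrees(np.arctan2(e[:,1],e[:,0])))
st=g([(514,95),(488,420)],0);kn=g([(256,530)],.086);bf=g([(383,325),(445,325)],.024);ln=g([(407,540),(407,590)],.008);pad=g([(440,127)],.024)
A=lambda d:np.degrees(np.arctan2(d[1],d[0]))
print("stop ang",A(st[0]-st[1]),"line",A(ln[0]-ln[1]),"block",A(bf[1]-bf[0]),"knob",kn)
for a in(-14.5,-15.5):
    t=np.radians(a);M=np.array([[np.cos(t),-np.sin(t)],[np.sin(t),np.cos(t)]])  # cols X,Y
    j=lambda p:np.atleast_2d(p)@M
    ox=np.mean([j(bf)[:,0].mean(),j(st)[:,0].mean()-.05,j(kn)[0,0]+.1,j(ln)[:,0].mean()])
    oy=np.mean([j(bf)[:,1].mean()+.07025,j(kn)[0,1]+.169])
    o=M@[ox,oy]
    print(a,"O",o,"xs",[j(bf)[:,0].mean(),j(st)[:,0].mean()-.05,j(kn)[0,0]+.1,j(ln)[:,0].mean()],"ys",[j(bf)[:,1].mean()+.07025,j(kn)[0,1]+.169,j(pad)[0,1]-.045],"board",j(c.mean(0)-o))
E
```

```text
board c [0.493  0.1793] hole [[0.4932 0.1807]] sides [0.0996 0.0991 0.0998 0.1   ] ang [ -16.025  -105.965   164.5288   73.9067]
stop ang 76.17945253060302 line 77.98270607726447 block -15.11394708135815 knob [[0.4886 0.0097]]
-14.5 O [0.6273 0.1498] xs [np.float64(0.5651211821911756), np.float64(0.5720085189751971), np.float64(0.5705567675346963), np.float64(0.5715035002787515)] ys [np.float64(0.3034995069005687), np.float64(0.3007549661853669), np.float64(0.29954619365114366)] board [[-0.1374 -0.0051]]
-15.5 O [0.6293 0.1484] xs [np.float64(0.5609643463021773), np.float64(0.5673511058283717), np.float64(0.5681856582398103), np.float64(0.5705523004724535)] ys [np.float64(0.3133267064288169), np.float64(0.30894724722467715), np.float64(0.30951325026416104)] board [[-0.1396 -0.0066]]
```

Jig origin ≈ (0.627, 0.149), yaw ≈ -14.5°. The board is at (0.493, 0.180), yaw ≈ -15.6°, with 99–100 mm sides. I'll grip the board's mouth-side web with one finger in the 40 mm hole and the other outside the -x edge.

```bash
python3 - <<'E'
from cell import r
from h import *
for x in rows(r.get_obs(),(.4595,.1893,.07),74.5,5): print(x)
E
```

```text
[10.8, -20.2, 32.2, -0.0, 0.0, 0.1]
[10.8, -20.2, 32.2, -0.0, 0.0, 0.1]
[10.8, -20.2, 32.2, -0.0, 0.0, 0.1]
[10.8, -20.3, 32.2, -0.0, 0.0, 0.1]
[10.7, -20.3, 32.2, -0.0, 0.0, 0.1]
```

>>> play_rows(motion=[[[13, -25, 40, 0, 0, 0], [13, -25, 40, 0, 0, 0], [13, -25, 40, 0, 0, 0], [15, -26, 41, 0, 0, 0.4], [0, 0, 0, 0, 0, 0]]])

```text
clock: 3.2
tcp_pos: [0.4526, 0.1896, 0.0655]
tool_rot: [-179.3, 0.3, 74.6]
contact_force: [-0.7, -0.4, -0.6]
gripper_width: 0.056
finger_force: 0.0
```

>>> play_rows(motion=[[[0, 0, 0, 0, 0, 0], [0, 0, 0, 0, 0, 0], [0, 0, 0, 0, 0, 0]]])

```text
clock: 3.5
tcp_pos: [0.4631, 0.1883, 0.0729]
tool_rot: [179.8, -0.1, 74.4]
contact_force: [-0.2, -0.4, -0.4]
gripper_width: 0.0566
finger_force: 0.0
```

```bash
python3 - <<'E'
from cell import r,cams
import cv2
from h import *
o=r.get_obs();print(o["tcp_pos"],o["tool_rot"])
i=cams.camera_info("wrist");im=cams.read_camera("wrist")[:,:,::-1].copy()
# project the grasp centre's tip points for reference
cv2.imwrite("pics/w3.png",im)
E
```

```text
[0.46309089 0.18828751 0.07289661] [ 1.79782305e+02 -9.01136666e-02  7.44120518e+01]
```

View pics/w3.png

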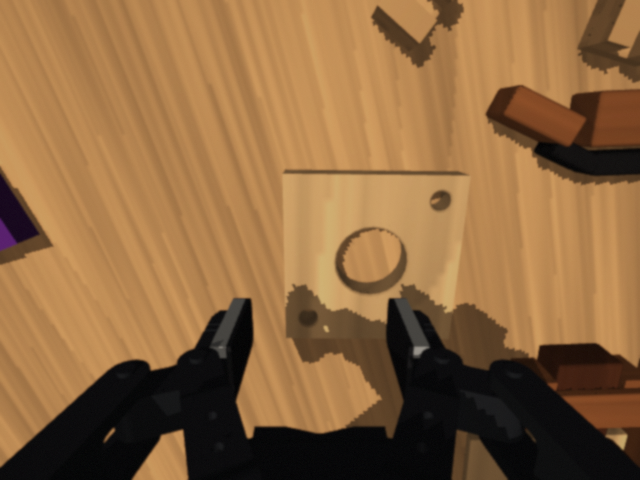

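Close view: hole centre at (371,260), board top corners (284,172), (468,174), (287,338) and about (455,338). The fingers straddle the hole and the left edge.

```bash
python3 - <<'E'
from cell import r,cams
from h import *
np.set_printoptions(precision=4,suppress=True)
i=cams.camera_info("wrist")
print(onz(i,[(371,260),(284,172),(468,174),(287,338)],.018),r.get_obs()["tcp_pos"],r.get_obs()["tool_rot"])
h=onz(i,[(371,260)],.018)[0]
a=np.radians(-15.6)
p=h-.035*np.array([np.cos(a),np.sin(a),0]);p[2]=.004;print(p)
for x in rows(r.get_obs(),p,74.4,5): print(x)
E
```

```text
[[0.4921 0.1818 0.018 ]
 [0.4591 0.2427 0.018 ]
 [0.5527 0.2155 0.018 ]
 [0.4309 0.1458 0.018 ]] [0.4628 0.1882 0.0727] [179.8105  -0.0809  74.4004]
[0.4584 0.1912 0.004 ]
[0.3, -1.1, 13.7, 0.0, -0.0, 0.0]
[0.3, -1.1, 13.7, 0.0, -0.0, 0.0]
[0.3, -1.0, 13.7, 0.0, -0.0, 0.0]
[0.3, -1.0, 13.7, 0.0, -0.0, 0.0]
[0.3, -1.0, 13.7, 0.0, -0.0, 0.0]
```

>>> play_rows(motion=[[[2, -5, 0, 0, 0, 0], [0, 0, 20, 0, 0, 0], [0, 0, 20, 0, 0, 0], [0, 0, 15, 0, 0, 0], [0, 0, 7, 0, 0, 0]]])

```text
clock: 4.05
tcp_pos: [0.4558, 0.1917, 0.008]
tool_rot: [-179.9, 0.0, 74.4]
contact_force: [0.4, -0.0, -0.6]
gripper_width: 0.0562
finger_force: 0.0
```

>>> play_rows(motion=[[[0, 0, 0, 0, 0, 0], [0, 0, 0, 0, 0, 0], [0, 0, 0, 0, 0, 0]]])

```text
clock: 4.35
tcp_pos: [0.4574, 0.192, 0.0099]
tool_rot: [179.9, -0.0, 74.5]
contact_force: [0.2, -0.4, 1.3]
gripper_width: 0.0562
finger_force: 0.0
```

>>> play_rows(motion=[[[0, 0, 5, 0, 0, 0], [0, 0, 0, 0, 0, 0], [0, 0, 0, 0, 0, 0]]])

```text
clock: 4.65
tcp_pos: [0.4565, 0.1919, 0.0039]
tool_rot: [-180.0, 0.0, 74.5]
contact_force: [-0.8, -0.8, 0.0]
gripper_width: 0.0563
finger_force: 0.0
```

>>> play_rows(motion=[[[0, 0, 0, 0, 0, 0], [0, 0, 0, 0, 0, 0], [0, 0, 0, 0, 0, 0], [0, 0, 0, 0, 0, 0], [0, 0, 0, 0, 0, 0]]], claw=0.3)

```text
clock: 5.15
tcp_pos: [0.4566, 0.192, 0.0045]
tool_rot: [-180.0, -0.0, 74.5]
contact_force: [-2.8, -0.3, 6.9]
gripper_width: 0.0301
finger_force: 53.9
```

Gripped: width 30 mm, 54 N. Now I'll slide it, shifting -10 mm sideways, turning 1°, then forward along jig +x (tool +y).

>>> play_rows(motion=[[[-5, 0, 0, 0, 0, -0.5], [-5, 5, 0, 0, 0, -0.5], [0, 10, 0, 0, 0, 0], [0, 15, 0, 0, 0, 0], [0, 15, 0, 0, 0, 0]]])

```text
clock: 5.65
tcp_pos: [0.4966, 0.171, 0.0045]
tool_rot: [-179.9, 0.0, 75.5]
contact_force: [-7.4, 1.6, 12.7]
gripper_width: 0.03
finger_force: 60.2
```

>>> play_rows(motion=[[[0, 10, 0, 0, 0, 0], [0, 5, 0, 0, 0, 0], [0, 0, 0, 0, 0, 0], [0, 0, 0, 0, 0, 0]]])

```text
clock: 6.05
tcp_pos: [0.5125, 0.1668, 0.0045]
tool_rot: [180.0, -0.0, 75.5]
contact_force: [-1.1, -0.5, 6.3]
gripper_width: 0.03
finger_force: 59.0
```

```bash
python3 - <<'E'
from cell import r,cams
import cv2
from h import *
np.set_printoptions(precision=4,suppress=True)
s=cams.read_camera("scene");w=cams.read_camera("wrist")
a=cv2.resize(s[170:370,190:400,::-1],(420,400));b=cv2.resize(w[:,:,::-1],(380,400)) if 0 else cv2.resize(w[60:460,260:640,::-1],(380,400))
cv2.imwrite("pics/m1.png",np.hstack([a,b]));o=r.get_obs();print(o["tcp_pos"],o["tool_rot"],o["contact_force"])
E
```

```text
[0.5125 0.1667 0.0045] [179.952   -0.0075  75.473 ] [-0.363  -0.0122  5.1587]
```

View pics/m1.png

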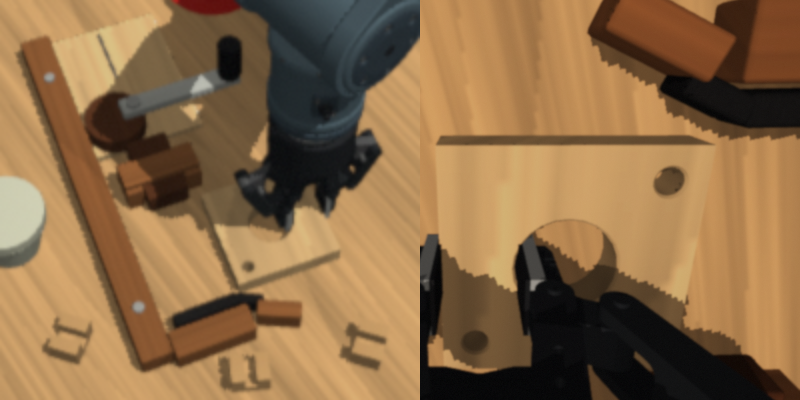

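The board is aligned: its +y edge clears the pad by about 6 mm and it is parallel to the jig. About 80 mm remain.

>>> play_rows(motion=[[[0, 8, 0, 0, 0, 0], [0, 12, 0, 0, 0, 0], [0, 12, 0, 0, 0, 0], [0, 8, 0, 0, 0, 0], [0, 4, 0, 0, 0, 0]]])

```text
clock: 6.65
tcp_pos: [0.5544, 0.1559, 0.0045]
tool_rot: [-179.9, 0.0, 75.5]
contact_force: [-7.5, 1.9, 12.5]
gripper_width: 0.0302
finger_force: 60.8
```

>>> play_rows(motion=[[[0, 6, 0, 0, 0, 0], [0, 7, 0, 0, 0, 0], [0, 7, 0, 0, 0, 0], [0, 4, 0, 0, 0, 0], [0, 0, 0, 0, 0, 0]]])

```text
clock: 7.15
tcp_pos: [0.5781, 0.1498, 0.0045]
tool_rot: [-180.0, -0.0, 75.5]
contact_force: [-2.7, 0.3, 6.4]
gripper_width: 0.0298
finger_force: 59.3
```

>>> play_rows(motion=[[[0, 3, 0, 0, 0, 0], [0, 3, 0, 0, 0, 0], [0, 2, 0, 0, 0, 0], [0, 0, 0, 0, 0, 0]]])

```text
clock: 7.55
tcp_pos: [0.5852, 0.148, 0.0045]
tool_rot: [-179.9, 0.0, 75.5]
contact_force: [-3.2, 1.4, 8.7]
gripper_width: 0.0295
finger_force: 59.8
```

>>> play_rows(motion=[[[0, 1.5, 0, 0, 0, 0], [0, 1, 0, 0, 0, 0], [0, 0, 0, 0, 0, 0]]])

```text
clock: 7.85
tcp_pos: [0.5868, 0.1475, 0.0045]
tool_rot: [-179.8, 0.0, 75.5]
contact_force: [-7.3, 1.7, 11.6]
gripper_width: 0.0301
finger_force: 60.5
```

>>> play_rows(motion=[[[0, 1, 0, 0, 0, 0], [0, 1, 0, 0, 0, 0], [0, 0, 0, 0, 0, 0]]])

```text
clock: 8.15
tcp_pos: [0.5869, 0.1475, 0.0045]
tool_rot: [-179.6, 0.1, 75.5]
contact_force: [-14.9, 2.9, 17.2]
gripper_width: 0.0297
finger_force: 62.1
```

>>> play_rows(motion=[[[0, 1, 0, 0, 0, 0], [0, 0.5, 0, 0, 0, 0], [0, 0, 0, 0, 0, 0]]])

```text
clock: 8.45
tcp_pos: [0.5869, 0.1475, 0.0044]
tool_rot: [-179.4, 0.1, 75.5]
contact_force: [-19.7, 4.6, 22.4]
gripper_width: 0.0298
finger_force: 63.3
```

Contact with the back stop: the TCP no longer advances and force has built to 20 N. I'll unload, release and lift clear to look.

>>> play_rows(motion=[[[0, -2, 0, 0, 0, 0], [0, 0, 0, 0, 0, 0]]])

```text
clock: 8.65
tcp_pos: [0.5868, 0.1475, 0.0045]
tool_rot: [-179.7, 0.1, 75.5]
contact_force: [-11.8, 2.5, 15.3]
gripper_width: 0.0299
finger_force: 61.6
```

>>> play_rows(motion=[[[0, 0, 0, 0, 0, 0], [0, 0, 0, 0, 0, 0], [0, 0, 0, 0, 0, 0], [0, 0, 0, 0, 0, 0]]], claw=0.58)

```text
clock: 9.05
tcp_pos: [0.5896, 0.1467, 0.0037]
tool_rot: [180.0, 0.0, 75.4]
contact_force: [-0.1, -0.2, 0.2]
gripper_width: 0.0501
finger_force: 0.0
```

>>> play_rows(motion=[[[0, 0, -10, 0, 0, 0], [0, 0, -30, 0, 0, 0], [0, 0, -45, 0, 0, 0], [0, -15, -45, 0, 0, 0], [0, -20, -10, 0, 0, 0]]])

```text
clock: 9.55
tcp_pos: [0.5597, 0.1558, 0.1509]
tool_rot: [179.4, -0.2, 75.4]
contact_force: [0.5, 0.1, -0.2]
gripper_width: 0.0499
finger_force: 0.0
```

>>> play_rows(motion=[[[0, 0, 0, 0, 0, 0], [0, 0, 0, 0, 0, 0], [0, 0, 0, 0, 0, 0]]])

```text
clock: 9.85
tcp_pos: [0.5554, 0.1554, 0.1428]
tool_rot: [-179.9, 0.0, 75.4]
contact_force: [-0.3, 0.1, -1.1]
gripper_width: 0.0498
finger_force: 0.0
```

```bash
python3 - <<'E'
from cell import r,cams
import cv2,pickle
from h import *
i=cams.camera_info("wrist");im=cams.read_camera("wrist")[:,:,::-1]
pickle.dump(i,open("w4.pkl","wb"));cv2.imwrite("pics/w4.png",im)
o=r.get_obs();print(o["clock"],o["tcp_pos"],o["tool_rot"])
E
```

```text
9.9 [0.55532901 0.15543171 0.14255439] [-1.79884471e+02  4.22574817e-02  7.54379799e+01]
```

View pics/w4.png

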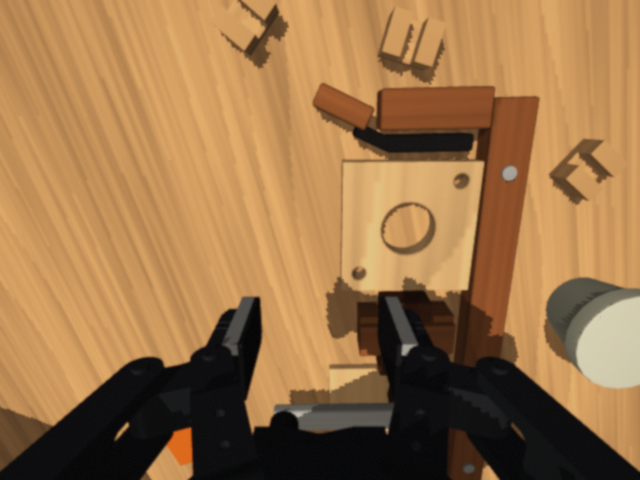

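The board sits square against the stop, edges (483,165) to (470,290), with the press block just below it. Next I go above the knob, turned so the fingers close along jig y.

```bash
python3 - <<'E'
from cell import r
from h import *
for x in rows(r.get_obs(),(.487,.0085,.15),-14.5,15): print(x)
E
```

```text
[-10.6, -1.9, -0.5, -0.0, 0.0, 6.0]
[-10.8, -0.8, -0.5, -0.0, 0.0, 6.0]
[-10.8, 0.3, -0.5, -0.0, 0.0, 6.0]
[-10.7, 1.4, -0.5, -0.0, 0.0, 6.0]
[-10.5, 2.5, -0.5, -0.0, 0.0, 6.0]
[-10.2, 3.6, -0.5, -0.0, 0.0, 6.0]
[-9.7, 4.7, -0.5, -0.0, 0.0, 6.0]
[-9.2, 5.7, -0.5, -0.0, 0.0, 6.0]
[-8.6, 6.6, -0.5, -0.0, 0.0, 6.0]
[-7.8, 7.4, -0.5, -0.0, 0.0, 6.0]
[-7.0, 8.2, -0.5, -0.0, 0.0, 6.0]
[-6.1, 8.9, -0.5, -0.0, 0.0, 6.0]
[-5.1, 9.5, -0.5, -0.0, 0.0, 6.0]
[-4.1, 10.0, -0.5, -0.0, 0.0, 6.0]
[-3.1, 10.4, -0.5, -0.0, 0.0, 6.0]
```

>>> play_rows(motion=[[[-10.6, -1.9, -0.5, 0, 0, 6], [-10.8, -0.8, -0.5, 0, 0, 6], [-10.8, 0.3, -0.5, 0, 0, 6], [-10.7, 1.4, -0.5, 0, 0, 6], [-10.5, 2.5, -0.5, 0, 0, 6]]], claw=1.0)

```text
clock: 10.4
tcp_pos: [0.5324, 0.1061, 0.145]
tool_rot: [-179.9, 0.1, 45.2]
contact_force: [-0.1, 0.1, -0.1]
gripper_width: 0.0854
finger_force: 0.0
```

>>> play_rows(motion=[[[-10.2, 3.6, -0.5, 0, 0, 6], [-9.7, 4.7, -0.5, 0, 0, 6], [-9.2, 5.7, -0.5, 0, 0, 6], [-8.6, 6.6, -0.5, 0, 0, 6], [-7.8, 7.4, -0.5, 0, 0, 6]]])

```text
clock: 10.9
tcp_pos: [0.5096, 0.0571, 0.1477]
tool_rot: [-180.0, 0.1, 15.2]
contact_force: [-0.5, -0.1, 0.2]
gripper_width: 0.0852
finger_force: 0.0
```

>>> play_rows(motion=[[[-7, 8.2, -0.5, 0, 0, 6], [-6.1, 8.9, -0.5, 0, 0, 6], [-5.1, 9.5, -0.5, 0, 0, 6], [-4.1, 10, -0.5, 0, 0, 6], [-3.1, 10.4, -0.5, 0, 0, 6]]])

```text
clock: 11.4
tcp_pos: [0.4868, 0.0082, 0.1503]
tool_rot: [180.0, 0.1, -14.8]
contact_force: [0.3, -0.0, 0.3]
gripper_width: 0.0851
finger_force: 0.0
```

>>> play_rows(motion=[[[0, 0, 0, 0, 0, 0], [0, 0, 0, 0, 0, 0], [0, 0, 0, 0, 0, 0]]])

```text
clock: 11.7
tcp_pos: [0.4874, 0.0091, 0.151]
tool_rot: [-180.0, 0.0, -14.4]
contact_force: [-0.1, 0.2, 0.8]
gripper_width: 0.0855
finger_force: 0.0
```

```bash
python3 - <<'E'
from cell import r,cams
import cv2,pickle
from h import *
i=cams.camera_info("wrist");im=cams.read_camera("wrist")[:,:,::-1]
cv2.imwrite("pics/w5.png",im)
o=r.get_obs();print(o["clock"],o["tcp_pos"],o["tool_rot"],o["gripper_width"])
g=cv2.inRange(im,(0,0,0),(45,45,45));n,_,st,c=cv2.connectedComponentsWithStats(g)
for k in range(1,n):
    if st[k,4]>200: print(st[k],c[k],onz(i,[c[k]],.086))
# expected knob-top pixel
f=240/np.tan(np.radians(i["fov_y"]/2));v=R.from_euler("xyz",i["attitude"],degrees=True).inv().apply(np.array([.487,.0085,.086])-i["origin"])
print("expect",v[0]/v[2]*f+i["cx"],v[1]/v[2]*f+i["cy"])
for x in rows(o,(.487,.0085,.048),-14.5,5): print(x)
E
```

```text
11.75 [0.48737    0.00922486 0.15111091] [-1.79993347e+02  3.38265330e-02 -1.44335134e+01] 0.0852222735055969
[   0   33   27  125 2015] [  9.36476427 110.59007444] [[0.60878467 0.14585769 0.086     ]]
[230  56   9  63 223] [233.43497758  85.83856502] [[0.59083994 0.02727617 0.086     ]]
[ 301  221   37   54 1536] [319.27083333 248.22330729] [[0.49329432 0.00638155 0.086     ]]
[    0   310   640   170 52096] [319.07083077 427.59050599] [[0.36346594 0.03989461 0.086     ]]
expect 318.46090187365576 258.6590979043509
[-0.0, 0.2, 20.6, -0.0, 0.0, 0.0]
[-0.0, 0.2, 20.6, -0.0, 0.0, 0.0]
[-0.0, 0.2, 20.6, -0.0, 0.0, 0.0]
[-0.0, 0.2, 20.6, -0.0, 0.0, 0.0]
[-0.0, 0.2, 20.6, -0.0, 0.0, 0.0]
```

View pics/w5.png

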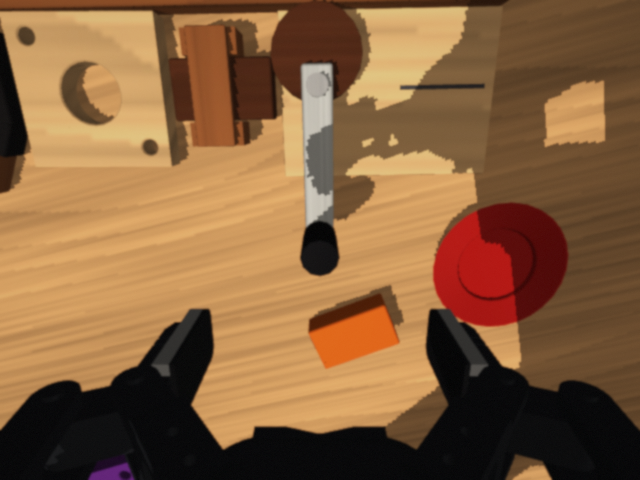

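The knob top is at (319,257) where (318.5,258.7) was expected, so the fingers straddle it squarely. The saucer and orange block stay well below finger height. I'll descend and grip.

>>> play_rows(motion=[[[0, 0, 25, 0, 0, 0], [0, 0, 30, 0, 0, 0], [0, 0, 28, 0, 0, 0], [0, 0, 15, 0, 0, 0], [0, 0, 5, 0, 0, 0]]])

```text
clock: 12.25
tcp_pos: [0.4858, 0.0096, 0.0465]
tool_rot: [180.0, 0.2, -14.5]
contact_force: [-0.0, 0.3, -0.0]
gripper_width: 0.0851
finger_force: 0.0
```

>>> play_rows(motion=[[[0, 0, 0, 0, 0, 0], [0, 0, 0, 0, 0, 0], [0, 0, 0, 0, 0, 0], [0, 0, 0, 0, 0, 0], [0, 0, 0, 0, 0, 0]]], claw=0.15)

```text
clock: 12.75
tcp_pos: [0.488, 0.009, 0.0495]
tool_rot: [-180.0, -0.1, -14.5]
contact_force: [-0.8, 1.4, 4.4]
gripper_width: 0.0226
finger_force: 58.5
```

>>> play_rows(motion=[[[0, 0, 0, 0, 0, 0], [0, 0, 0, 0, 0, 0]]])

```text
clock: 12.95
tcp_pos: [0.488, 0.009, 0.0495]
tool_rot: [-180.0, -0.1, -14.6]
contact_force: [-1.2, 2.5, 6.0]
gripper_width: 0.0225
finger_force: 58.5
```

Gripped: 22.5 mm wide, 58 N. Now the arc swing of 4° per row at radius 100 mm (tool x +0.24, y +6.98, turn -4°).

>>> play_rows(motion=[[[0.24, 6.98, 0, 0, 0, -4], [0.24, 6.98, 0, 0, 0, -4], [0.24, 6.98, 0, 0, 0, -4], [0.24, 6.98, 0, 0, 0, -4], [0.24, 6.98, 0, 0, 0, -4]]])

```text
clock: 13.45
tcp_pos: [0.486, -0.0257, 0.0495]
tool_rot: [-180.0, -0.2, 5.6]
contact_force: [3.9, 4.4, 1.5]
gripper_width: 0.0227
finger_force: 58.5
```

>>> play_rows(motion=[[[0.24, 6.98, 0, 0, 0, -4], [0.24, 6.98, 0, 0, 0, -4], [0.24, 6.98, 0, 0, 0, -4], [0.24, 6.98, 0, 0, 0, -4], [0.24, 6.98, 0, 0, 0, -4]]])

```text
clock: 13.95
tcp_pos: [0.4958, -0.0586, 0.0495]
tool_rot: [180.0, -0.3, 25.6]
contact_force: [6.0, 8.7, 1.0]
gripper_width: 0.0227
finger_force: 58.6
```

>>> play_rows(motion=[[[0.24, 6.98, 0, 0, 0, -4], [0.24, 6.98, 0, 0, 0, -4], [0.24, 6.98, 0, 0, 0, -4], [0.24, 6.98, 0, 0, 0, -4], [0.24, 6.98, 0, 0, 0, -4]]])

```text
clock: 14.45
tcp_pos: [0.5158, -0.0856, 0.0494]
tool_rot: [180.0, -0.3, 45.5]
contact_force: [5.6, 14.1, 3.8]
gripper_width: 0.0225
finger_force: 58.9
```

>>> play_rows(motion=[[[0.24, 6.98, 0, 0, 0, -4], [0.24, 6.98, 0, 0, 0, -4], [0.24, 6.98, 0, 0, 0, -4], [0.24, 6.98, 0, 0, 0, -4], [0, 0, 0, 0, 0, 0]]])

```text
clock: 14.95
tcp_pos: [0.5382, -0.1017, 0.0494]
tool_rot: [179.9, -0.3, 61.5]
contact_force: [4.1, 13.7, 6.5]
gripper_width: 0.0227
finger_force: 59.5
```

>>> play_rows(motion=[[[0.2, 6.1, 0, 0, 0, -3.5], [0.2, 6.1, 0, 0, 0, -3.5], [0.2, 6.1, 0, 0, 0, -3.5], [0.2, 6.1, 0, 0, 0, -3.5], [0, 0, 0, 0, 0, 0]]])

```text
clock: 15.45
tcp_pos: [0.5604, -0.1102, 0.0494]
tool_rot: [179.9, -0.3, 75.5]
contact_force: [1.6, 13.4, 8.4]
gripper_width: 0.023
finger_force: 59.7
```

>>> play_rows(motion=[[[0, 0, 0, 0, 0, 0], [0, 0, 0, 0, 0, 0], [0, 0, 0, 0, 0, 0], [0, 0, 0, 0, 0, 0], [0, 0, 0, 0, 0, 0]]])

```text
clock: 15.95
tcp_pos: [0.5601, -0.1101, 0.0494]
tool_rot: [179.9, -0.3, 75.4]
contact_force: [2.0, 13.3, 6.2]
gripper_width: 0.0229
finger_force: 59.5
```

```bash
python3 - <<'E'
from cell import r,cams
import cv2
from h import *
np.set_printoptions(precision=4,suppress=True)
o=r.get_obs();k=o["tcp_pos"][:2]
for p in([.5848,-.016],[.5847,-.0149]):
  for y in(-14,-15):
    d=k-np.array(p);print(np.hypot(*d),(np.degrees(np.arctan2(d[1],d[0]))-(180+y))%360)
i=cams.camera_info("scene");im=cams.read_camera("scene")[:,:,::-1]
cv2.imwrite("pics/s2.png",im)
print(o["tcp_pos"],o["tool_rot"],o["contact_force"])
# board outline / gap measure in the scene picture: dark corner holes and main hole of the board
c=im[240:340,230:330];g=cv2.cvtColor(c,cv2.COLOR_BGR2GRAY)
pad=cv2.inRange(c,(0,0,0),(40,40,40));n,_,st,ce=cv2.connectedComponentsWithStats(pad)
for q in range(1,n):
    if st[q,4]>30: print(st[q],ce[q]+[230,240],onz(i,[ce[q]+[230,240]],.02))
old=cv2.imread("pics/scene0.png")
pad=cv2.inRange(old[240:340,230:330],(0,0,0),(40,40,40));n,_,st,ce=cv2.connectedComponentsWithStats(pad)
for q in range(1,n):
    if st[q,4]>30: print("old",st[q],ce[q]+[230,240],onz(i,[ce[q]+[230,240]],.02))
E
```

```text
0.09732518159820326 89.31187774171872
0.09732518159820326 90.31187774171872
0.09836459550706321 89.53068549925592
0.09836459550706321 90.53068549925592
[ 0.5601 -0.1101  0.0494] [179.9234  -0.2696  75.4042] [ 2.0006 13.3485  6.2117]
[ 47  79  41  14 118] [297.8644 324.9492] [[0.6384 0.2042 0.02  ]]
old [ 6  0 13  5 31] [242.     242.2581] [[ 0.6273 -0.0014  0.02  ]]
old [ 47  78  43  16 231] [296.7359 323.974 ] [[0.639  0.2015 0.02  ]]
```

The lever is at about 90° (tool yaw change 89.9°) and held. I'll check the board numerically from the wrist camera, using the two corner holes before and after clamping.

```bash
python3 - <<'E'
from cell import r,cams
import cv2,pickle
from h import *
np.set_printoptions(precision=4,suppress=True)
i=cams.camera_info("wrist");im=cams.read_camera("wrist")[:,:,::-1]
cv2.imwrite("pics/w6.png",im)
a=np.radians(-14.5);M=np.array([[np.cos(a),-np.sin(a)],[np.sin(a),np.cos(a)]])
for nm,img,inf in(("before",cv2.imread("pics/w4.png"),pickle.load(open("w4.pkl","rb"))),("after",im,i)):
    g=cv2.cvtColor(img,cv2.COLOR_BGR2GRAY)
    b=cv2.adaptiveThreshold(g,255,cv2.ADAPTIVE_THRESH_MEAN_C,cv2.THRESH_BINARY_INV,41,25)
    for c in cv2.findContours(b,cv2.RETR_LIST,cv2.CHAIN_APPROX_NONE)[0]:
        A=cv2.contourArea(c);p,s,_=cv2.minAreaRect(c)
        q=onz(inf,[p],.018)[0,:2];j=(q-[.624,.1385])@M
        if 30<A<400 and max(s)<2.2*min(s) and abs(j).max()<.07: print(nm,p,A,"jig-ish mm",j*1000)
E
```

```text
before (408.95391845703125, 280.63079833984375) 36.0 jig-ish mm [ -0.1604 -43.9334]
before (358.5, 273.0) 121.5 jig-ish mm [-40.0572 -37.4195]
before (461.0, 180.5) 169.0 jig-ish mm [31.4815 34.8376]
```

```bash
python3 - <<'E'
from cell import r,cams
import cv2
from h import *
a=np.radians(-14.5);M=np.array([[np.cos(a),-np.sin(a)],[np.sin(a),np.cos(a)]]);np.set_printoptions(precision=1,suppress=True)
for nm in("scene","side"):
    inf=cams.camera_info(nm);img=cams.read_camera(nm)[:,:,::-1]
    cv2.imwrite(f"pics/{nm}9.png",img)
    g=cv2.cvtColor(img,cv2.COLOR_BGR2GRAY)
    for C in(12,25):
      b=cv2.adaptiveThreshold(g,255,cv2.ADAPTIVE_THRESH_MEAN_C,cv2.THRESH_BINARY_INV,21,C)
      for c in cv2.findContours(b,cv2.RETR_LIST,cv2.CHAIN_APPROX_NONE)[0]:
        A=cv2.contourArea(c);p,s,_=cv2.minAreaRect(c)
        j=(onz(inf,[p],.018)[0,:2]-[.624,.1385])@M*1000
        if 3<A<300 and max(s)<6*min(s) and abs(j).max()<65: print(nm,C,np.array(p),A,"jig-ish",j)
o=r.get_obs();print(o["clock"],o["tcp_pos"],o["contact_force"],o["finger_force"])
E
```

```text
scene 12 [277.  321.5] 20.0 jig-ish [29.5 46.9]
scene 12 [289.2 296.8] 125.5 jig-ish [-7.3  8.1]
scene 12 [300. 276.] 25.0 jig-ish [-40.8 -25.9]
scene 12 [272.2 266.2] 73.0 jig-ish [  0.7 -64.2]
scene 25 [277. 322.] 11.0 jig-ish [29.8 47.8]
scene 25 [289.3 296.4] 98.0 jig-ish [-7.8  7.4]
scene 25 [299.5 275.5] 19.5 jig-ish [-40.3 -27.3]
scene 25 [269.3 267.6] 256.0 jig-ish [  6.8 -63.3]
side 12 [285.5 254.5] 9.0 jig-ish [-41.1 -25.9]
side 12 [260.4 256.4] 89.0 jig-ish [0.3 5.2]
side 25 [260.6 256. ] 50.5 jig-ish [0.5 4.2]
16.15 [ 0.6 -0.1  0. ] [ 2.3 13.5  6.2] 59.518364667892456
```

The corner holes moved +11.7 mm in jig y (from about -11.6 to about 0) and about -1 mm in x, with the angle unchanged within 1°. The board is clamped square with the lever held, so I'm handing in.

```bash
python3 -c "
from cell import workorder
print(workorder.sign_off())"
```

```text
the job is handed in; nothing more can be done
None
```

I slid the board flat against the back stop, swung the cam lever to about 90° and handed the job in still gripping it; the final camera check put the board at about y = 0 and square within about 1°, the press force was not measured, and no verdict came back.

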